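# Take the load off a tablet hardness tester and release its jaws

## Robot

A 7-joint arm with a two-finger parallel gripper is mounted at the origin on the work surface. World frame = base frame: x ahead of the robot, y to its left, z up, the work surface at z = 0. Lengths are in m, angles in rad, forces in N, time in s.
With the tool pointing down it reaches from about 0.425 to 0.925 m from the base axis. Payload 6.8 kg.
Tool frame: the origin (TCP) lies midway between the tips of the shut fingers; the grasp point (between the pads) lies 19 mm behind it; z points along the fingers, y is the direction in which the jaws open and shut (so a half turn about z gives the same grasp; the last joint's range is limited). The gripper opens to 85 mm and grips with 20 to 120 N. Pads are 22 mm wide; open, the fingers measure 114 mm over their backs; the gripper's body (76 mm by 85 mm) begins 54 mm behind the grasp point. The pads swing forward as they close: fully open they stand 13 mm farther back than shut.
Start: joints at [-1.394, 0.477, 0.022, 1.555, -0.011, 1.109, -0.083], TCP at [0.19, 0.648, 0.231] pointing down, gripper open.
Joint ranges: [-2.96, 2.96], [-0.34, 2.1], [-1.41, 1.46], [0.24, 2.44], [-1.37, 4.51], [0.17, 1.92], [-2.96, 2.96]. Speed limits (rad/s): [2.39, 2.39, 3.14, 3.14, 3.14, 3.14, 3.14].

## Interface

Orientations are given as a unit quaternion [w, x, y, z].
In Python, from station import readout, eyes, ticket gives the robot as it stands. The module is installed in compiled form; this text tells all that it offers.
- The arm moves only by the shell command python3 -m crank 'ROWS' [FORCE]. ROWS is JSON, a list of rows, each an object of numbers: "jaw": the opening in per cent of the stroke, from 0 (shut) to 100 (fully open); "x", "y", "z": the shift along the tool's x, y, z in mm; "ax", "ay", "az": the turn, a rotation vector about the tool's x, y, z in degrees. In form: [{"jaw": .., "x": .., "y": .., "z": .., "ax": .., "ay": .., "az": ..}, ...]. A call has 1 to 12 rows; each row shifts and turns the commanded pose from where the row before left it, along the tool's axes as they then stand; what a row does not reach is not made up. A row lasts 1/8 s, in which the tool goes at most 62.5 mm and 10.7 degrees, less where a joint would pass 70% of its speed; a pose out of reach is approached as far as the arm can. A call with a gripper value outside its range is refused whole. The fingers move at their own pace and stop on an object; FORCE is the grip in N (left out, the last holds). Time passes only in rows, so rows that do not move let the fingers close. It gives the time, the measured TCP pose, the force and the opening at its end, in the units of the state.
- readout.get_obs(): the state, without advancing time (a new reading comes with each control period).
- eyes.read_camera(name): name is "side" or "top" or "wrist"; returns (picture, depth): 420x560x3 uint8, red, green, blue; 420x560 float32, m along the optical axis (not along the pixel's ray), 0 where there is no reading.
- eyes.calibration(name): a dict with "fx", "fy", "cx", "cy" (pixels), "R" (3x3) and "t" (3): a world point X has camera coordinates R X + t. Camera axes: x right, y down, z forward; pixel columns grow to the right and rows downward; lengths in m; the calibration is good to about 2 mm. The wrist camera is an equidistant fisheye: a pixel r from the principal point sees the ray r / f radians off the axis. A picture is of the moment at which its call begins: read the wrist's pose just before it. calibration takes no time and is no camera call; for the wrist camera it gives the pose at the moment of the call.
- ticket.hand_in(): hands the job in, once; it reports no verdict.
The state is a dict: "t": time; "q": joint angles; "joint_vel": joint speeds; "joint_torque": joint torques, N m; "eef_pos": TCP position; "tool_rot": TCP orientation; "contact_force": force on the tool from outside, world axes, zero at the start; "torque": the same for the moment, N m; "gripper_width": opening from 0.0 (shut) to 1.0 (fully open).
Only numpy, scipy, OpenCV 4.12 (cv2) and the standard library are available. Lean on these libraries where they do the work, as an engineer would, in place of code of your own. Each camera call takes 0.05 s, during which the arm holds its last target. There are 200 camera calls.

## Task

Put the tablet hardness tester back to rest for the next batch: turn its load knob anticlockwise all the way to its end stop, and only then pull the red-handled lever towards the tester's front until it meets its stop, and let it go back to rest. Leave the knob at its stop and do not disturb the bottles, cartons and other things on the bench.

Things in the scene. Friction and masses are not known exactly. Their poses are not given: they have to be found in the camera images.
- tester: Tablet hardness tester, bolted down: white base 240 x 300 x 30 mm; origin under its centre, x front (robot side) to back, y left, z up. A blue deck, sloping 20 deg down to the front, carries the load knob (left); back centre a white gauge column (x 67 to 117, y -60 to 30 mm, 165 high); low steel jaws in the middle (70 high); red-handled lever at the right.
- knob_grip (a point): On the load knob's axis, at tester (-40, 75, 112) mm, where to grip; turns with it. z: the axis, out of the deck, 20 deg from vertical towards the tester's front. x: along the grip bar to its red pointer end. Grey bar 72 long, 16 wide, 34 mm high on a black skirt 72 mm across; point is 11 mm below the bar's top, 23 above the skirt.
- knob (a joint): Load knob angle, rad: 0 is the anticlockwise end stop (load off: red pointer at the big red dot, towards the tester's back, bar along tester x); grows clockwise seen from above, to 4.7. Rubs with 0.15 N m, no spring, stays where left; hard stops.
- lever_grip (a point): On the axis of the lever's red handle: a level bar parallel to tester y, 20 mm thick, 75 mm long, sticking out to the right from the top of the steel lever arm. Point is 55 mm right of the arm, 38 mm from the bar's free end; moves with the lever; 173 mm above the bench at rest.
- lever_pivot (a point): On the lever's hinge axis (parallel to tester y), level with lever_grip along y, fixed, 60 mm above the bench. The handle's axis runs round it at 130 mm radius.
- lever (a joint): Lever angle, rad: 0 at rest (arm leans 30 deg from upright to the tester's back); grows as the handle is pulled to the tester's front, up to a hard stop at 0.95 (arm 24 deg to the front). A damped spring returns it to 0: about 4 N at the handle to start, 10 N at the stop, a few more when fast.
- bottle_white: White plastic pill bottle, 48 mm across, 90 mm tall, standing left of the tester; a loose bystander, origin at the centre of its underside.
- bottle_blue: White pill bottle with a blue cap, 44 mm across, 80 mm tall, standing behind the tester; a loose bystander, origin at the centre of its underside.
- bottle_amber: Amber jar with a black cap, 60 mm across, 110 mm tall; a loose bystander, origin at the centre of its underside.
- carton_red: White medicine carton with a red band, 75 x 50 x 100 mm, standing; a loose bystander, origin at the centre of its underside.
- carton_long: Brown carton 130 x 60 x 45 mm, lying; a loose bystander, origin at the centre of its underside.
- dish: Round steel dish 100 mm across, 22 mm high; a loose bystander, origin at the centre of its underside.
- spatula: Spatula 170 mm long, lying on the bench; a loose bystander, origin at the centre of its underside.

How it is judged:
By the outcome, as a careful person would: the job done as asked, in the order asked, and still so for the second after the job is handed in, with the robot touching nothing.
It also fails if it takes over 72 s, if anything falls off the work surface, if the arm or the gripper's body presses on something with over 40 N, if the wrist force passes 120 N, or if a joint passes its speed limit or range.

## Working session

There is one attempt and no reset: what is moved stays moved. The work goes in short steps, Python scripts to look and compute and a shell command to move; the robot and the scene stay as the last step left them, time stands still between calls to the robot, and variables do not carry over. Pictures are saved under pics/ and viewed, about 8 in all and at most 12, crops included, and the job is handed in when it is done.

```bash
mkdir -p pics; python3 - <<'E'
from station import readout, eyes
import cv2,numpy as np
print(readout.get_obs())
for n in("top","side"):
    p,d=eyes.read_camera(n); cv2.imwrite(f"pics/{n}0.png",p[:,:,::-1]); np.savez(f"pics/{n}0.npz",p=p,d=d,**eyes.calibration(n))
    print(n,eyes.calibration(n))
E
```

```text
{'t': 0.0, 'q': array([-1.39411582,  0.47780928,  0.02230704,  1.55648405, -0.01151461,
        1.10929637, -0.08311019]), 'joint_vel': array([ 9.14616414e-04, -5.72216018e-04, -4.58834504e-04,  1.18061449e-03,
        7.02437015e-04,  3.57376161e-05,  2.44168569e-03]), 'joint_torque': array([-2.63497677e-04, -5.96465492e+01,  1.60802275e+00, -2.81196839e+01,
        1.25496447e-02,  9.39669320e-03, -9.92920860e-06]), 'eef_pos': array([0.1894598 , 0.64722902, 0.23030517]), 'tool_rot': array([-7.70567762e-05,  1.41892885e-01,  9.89881576e-01, -9.31654322e-04]), 'contact_force': array([ 0.17775803, -0.04306979, -0.32778957]), 'torque': array([0.03862401, 0.02852734, 0.03661437]), 'gripper_width': 0.9989322855000455}
top {'fx': 538.3510418404672, 'fy': 538.3510418404672, 'cx': 284.2259505603135, 'cy': 210.06605268869967, 'R': array([[ 0.02659171, -0.99961954, -0.00732508],
       [-0.99337917, -0.02560505, -0.11199201],
       [ 0.11176185,  0.01025464, -0.99368211]]), 't': array([0.0021029 , 0.55616143, 1.35073163])}
side {'fx': 527.1556100350701, 'fy': 527.1556100350701, 'cx': 286.724676242474, 'cy': 205.08176160719384, 'R': array([[ 0.96429505, -0.26452976,  0.01261226],
       [-0.19688836, -0.74794325, -0.63388947],
       [ 0.17711589,  0.60877327, -0.77332081]]), 't': array([-0.52895549,  0.18934966,  1.61144343])}
```

View pics/top0.png

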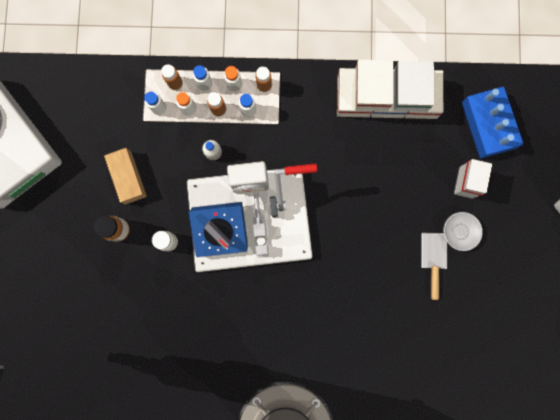

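View pics/side0.png

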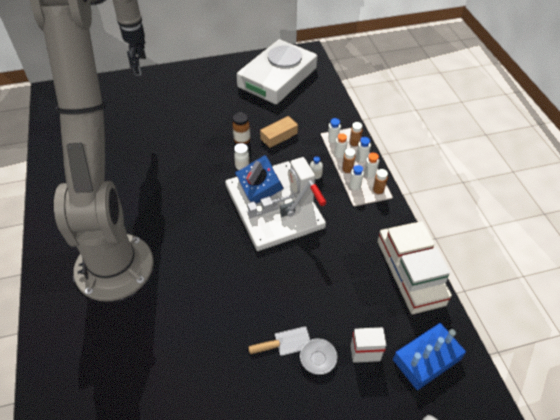

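```bash
cat > h.py <<'E'
import numpy as np,cv2
def ray(c,px,z):
    "pixel -> world point on plane height z (pinhole)"
    d=np.array([(px[0]-c['cx'])/c['fx'],(px[1]-c['cy'])/c['fy'],1.]); R=c['R']
    o=-R.T@c['t']; v=R.T@d
    return o+v*(z-o[2])/v[2]
def dep(c,px,d):
    v=np.array([(px[0]-c['cx'])/c['fx'],(px[1]-c['cy'])/c['fy'],1.])*d
    return c['R'].T@(v-c['t'])
E
python3 - <<'E'
from h import *
c=np.load("pics/top0.npz"); p=c['p'];d=c['d']
v,u=np.mgrid[:420,:560]
P=np.stack([(u-c['cx'])/c['fx']*d,(v-c['cy'])/c['fy']*d,d],-1)-c['t']; P=P@c['R']
roi=(u>180)&(u<320)&(v>155)&(v<280)&(d>0)
m=roi&(P[...,2]>.02)&(P[...,2]<.04); 
# outer contour of everything > .02 fitted on base plane
r=cv2.minAreaRect(P[m][:,:2].astype(np.float32)*1000); print("base rect",r)
b=m.astype(np.uint8); print("px box",cv2.boxPoints(cv2.minAreaRect(np.argwhere(b)[:,::-1].astype(np.float32))))
hsv=cv2.cvtColor(p,cv2.COLOR_RGB2HSV); red=roi&((hsv[...,0]<8)|(hsv[...,0]>172))&(hsv[...,1]>120)&(hsv[...,2]>70)
n,l,s,ce=cv2.connectedComponentsWithStats(red.astype(np.uint8))
for i in range(1,n):
    if s[i,4]>4: print(s[i],ce[i],P[l==i].mean(0),np.median(P[l==i],0))
blue=roi&(hsv[...,0]>100)&(hsv[...,0]<125)&(hsv[...,1]>120)
print("blue",P[blue].mean(0))
cv2.imwrite("pics/crop.png",cv2.resize(p[150:285,175:325,::-1],None,fx=5,fy=5,interpolation=cv2.INTER_CUBIC)[:600])
# bystanders heights
for nm,(x,y) in dict(wb=(165,240),am=(118,228),blu=(212,149)).items():
    q=P[y-15:y+15,x-15:x+15].reshape(-1,3); q=q[q[:,2]>.06]; print(nm,q.mean(0),q.max(0))
E
```

```text
base rect ((558.3589477539062, 110.83021545410156), (294.2396545410156, 300.4354553222656), 8.042398452758789)
px box [[182.5772  158.71211]
 [299.17188 145.21165]
 [312.3031  258.6175 ]
 [195.7084  272.11798]]
[284 163  34  12 295] [301.07457627 168.56610169] [ 0.64198139 -0.02173443  0.15271743] [ 0.63630057 -0.02322713  0.17976285]
[214 213   3   3   6] [215.16666667 213.83333333] [0.5346241  0.18412168 0.09976533] [0.53424469 0.1844772  0.09963753]
[219 239   9   8  22] [222.86363636 242.81818182] [0.46359936 0.16028144 0.11822606] [0.46308302 0.16007494 0.1186981 ]
blue [0.50115291 0.1784776  0.08577629]
wb [0.46646096 0.30996604 0.09868341] [0.48964152 0.33665034 1.4044989 ]
am [0.49358589 0.43247465 0.106033  ] [0.52465208 0.45949104 1.4044989 ]
blu [0.69199263 0.19797505 0.14144743] [0.71836016 0.22495416 1.4044989 ]
```

View pics/crop.png

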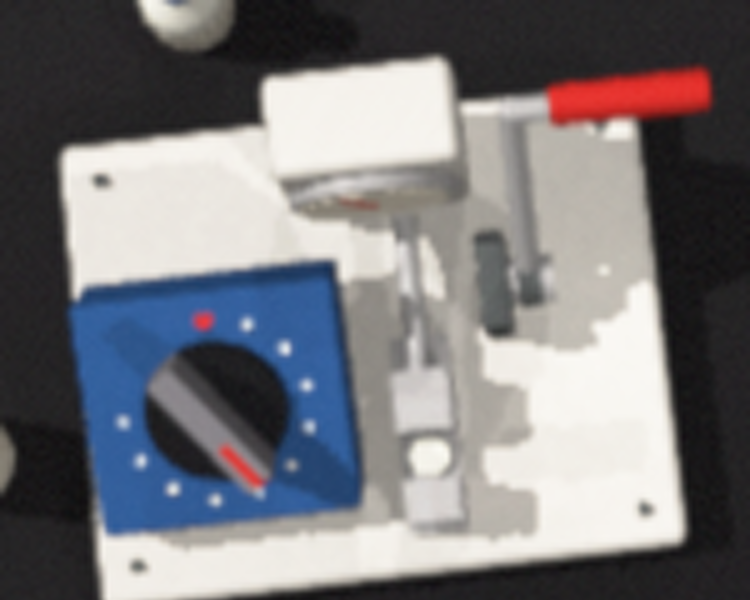

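```bash
cat >> h.py <<'E'
def T_tester():
    c=np.load("pics/top0.npz")
    g=lambda x,y:ray(c,(x/5+175-.4,y/5+150-.4),.03)
    BL,FL,FR=g(101,181),g(138,567),g(645,510)
    ctr=(BL+FR)/2; ctr[2]=0
    yaw=np.mean([np.arctan2(*(BL-FL)[[1,0]]),np.arctan2(*(FL-FR)[[1,0]])-np.pi/2])
    return ctr,yaw,(BL,FL,FR)
E
python3 - <<'E'
from h import *
c=np.load("pics/top0.npz")
ctr,yaw,(BL,FL,FR)=T_tester()
print(ctr,np.degrees(yaw),np.linalg.norm(BL-FL),np.linalg.norm(FL-FR), [np.degrees(np.arctan2(*(BL-FL)[[1,0]])),np.degrees(np.arctan2(*(FL-FR)[[1,0]]))-90])
g=lambda x,y,z:ray(c,(x/5+175-.4,y/5+150-.4),z)
Rz=np.array([[np.cos(yaw),-np.sin(yaw),0],[np.sin(yaw),np.cos(yaw),0],[0,0,1]])
print("knob pred",ctr+Rz@[-.04,.075,.112])
loc=lambda P:Rz.T@(P-ctr)
for n,a in dict(free=(710,88,.173),inner=(552,105,.173),armtop=(512,108,.173),skirt=(218,411,.09),ptr=(262,484,.115),other=(165,378,.135),reddot=(204,320,.105),frontscrew=(138,567,.03),pivot=(530,290,.06)).items():
    P=g(*a);print(n,P.round(4),(loc(P)*1000).round(1))
E
```

```text
[0.53207184 0.10701812 0.        ] 7.953332096342388 0.19995606817941386 0.2596334799585098 [np.float64(7.999137412191805), np.float64(7.907526780492972)]
knob pred [0.48207911 0.17576204 0.112     ]
free [ 0.642  -0.0573  0.173 ] [  86.2 -177.9  173. ]
inner [0.6322 0.0159 0.173 ] [  86.5 -104.1  173. ]
armtop [0.6303 0.0344 0.173 ] [ 87.2 -85.5 173. ]
skirt [0.4916 0.1762 0.09  ] [-30.5  74.1  90. ]
ptr [0.4555 0.1504 0.115 ] [-69.9  53.6 115. ]
other [0.5035 0.196  0.135 ] [-16.   92.1 135. ]
reddot [0.5347 0.1828 0.105 ] [ 13.1  74.7 105. ]
frontscrew [0.4152 0.2217 0.03  ] [-99.9 129.7  30. ]
pivot [0.5587 0.0256 0.06  ] [ 15.1 -84.3  60. ]
```

```bash
cat >> h.py <<'E'
from scipy.spatial.transform import Rotation as Ro
ctr,yaw,_=T_tester()
Rt=Ro.from_euler('z',yaw).as_matrix()
W=lambda p:ctr+Rt@(np.array(p)/1000.)
s,k=np.sin(np.radians(20)),np.cos(np.radians(20))
N=Rt@[-s,0,k]; BACK=Rt@[k,0,s]; Y=Rt@[0,1.,0]
KN=W([-40,75,112])
def obsT():
    from station import readout
    o=readout.get_obs(); q=o['tool_rot']
    return o,Ro.from_quat([q[1],q[2],q[3],q[0]]).as_matrix(),o['eef_pos']
def delta(Rg,pg):
    "shift first (mm, tool axes now), then rotvec (deg)"
    o,R,p=obsT()
    sh=R.T@(pg-p)*1000; rv=np.degrees(Ro.from_matrix(R.T@Rg).as_rotvec())
    print("shift",sh.round(1),"|",np.linalg.norm(sh).round(),"rotvec",rv.round(1),"|",np.linalg.norm(rv).round(1)); return sh,rv
def knobR(th,tilt=0):
    f=np.stack([np.cross(Y,-N),Y,-N],1)
    return Ro.from_rotvec(-th*N).as_matrix()@f
E
python3 - <<'E'
from h import *
c=np.load("pics/top0.npz")
def pl(x,y):
    o=ray(c,(x/5+174.6,y/5+149.6),.0); t=ray(c,(x/5+174.6,y/5+149.6),.3); top=KN+.011*N; v=t-o
    return o+v*((top-o)@N)/(v@N)-top
for a in [(225,447),(262,484),(244,466)]:
    P=pl(*a); print(a,P@BACK*1000,P@Y*1000,np.degrees(np.arctan2(-P@Y,P@BACK)))
d=pl(262,484)-pl(225,447); th=np.arctan2(-d@Y,d@BACK);print(np.degrees(th))
print(KN,N); delta(knobR(np.radians(140)),KN+N*.08)
E
```

```text
(225, 447) -7.268593299415172 -6.10677532389607 139.96439414259547
(262, 484) -27.65468566452183 -21.168207905355064 142.56784334460832
(244, 466) -17.71791539319414 -13.82683061545255 142.0319861232055
143.54267021268495
[0.48207911 0.17576204 0.112     ] [-0.33873029 -0.04732412  0.93969262]
shift [-388.3 -381.5   43.9] | 546.0 rotvec [-23.6  -3.2 114.4] | 116.8
```

```bash
python3 -m crank '[{"jaw":60,"x":-39,"y":-38},{"x":-39,"y":-38},{"x":-39,"y":-38},{"x":-39,"y":-38},{"x":-39,"y":-38},{"x":-39,"y":-38},{"x":-39,"y":-38},{"x":-39,"y":-38},{"x":-39,"y":-38},{"x":-38,"y":-39},{"x":0}]' 40
python3 - <<'E'
from h import *
o,R,p=obsT(); print(o['q'].round(2)); delta(knobR(np.radians(142)),KN+N*.1)
E
```

```text
[-1.39  0.48  0.02  1.56 -0.01  1.11 -0.08]
shift [-382.1 -384.4   25.1] | 543.0 rotvec [-23.8  -2.8 116.3] | 118.8schema error: expected keys jaw, x, y, z, ax, ay, az
```

All keys are needed in each row.

```bash
python3 -m crank '[{"jaw":60,"x":-39,"y":-38,"z":0,"ax":0,"ay":0,"az":0},{"jaw":60,"x":-39,"y":-38,"z":0,"ax":0,"ay":0,"az":0},{"jaw":60,"x":-39,"y":-38,"z":0,"ax":0,"ay":0,"az":0},{"jaw":60,"x":-39,"y":-38,"z":0,"ax":0,"ay":0,"az":0},{"jaw":60,"x":-39,"y":-38,"z":0,"ax":0,"ay":0,"az":0},{"jaw":60,"x":-39,"y":-38,"z":0,"ax":0,"ay":0,"az":0},{"jaw":60,"x":-39,"y":-38,"z":0,"ax":0,"ay":0,"az":0},{"jaw":60,"x":-39,"y":-38,"z":0,"ax":0,"ay":0,"az":0},{"jaw":60,"x":-39,"y":-39,"z":0,"ax":0,"ay":0,"az":0},{"jaw":60,"x":-33,"y":-39,"z":0,"ax":0,"ay":0,"az":0},{"jaw":60,"x":0,"y":0,"z":0,"ax":0,"ay":0,"az":0}]' 40
python3 - <<'E'
from h import *
o,R,p=obsT(); print(o['q'].round(2)); delta(knobR(np.radians(142)),KN+N*.1)
E
```

```text
t: 1.48
eef_pos: [0.452, 0.1689, 0.2312]
tool_rot: [0.0, 0.146, 0.989, -0.001]
contact_force: [-0.4, 0.2, 0.1]
gripper_width: 0.602
[-0.73  0.16  0.28  2.02 -0.05  0.97  0.84]
shift [ 4.3  0.9 25.2] | 26.0 rotvec [-23.8  -2.7 115.9] | 118.4
```

```bash
python3 -m crank '[{"jaw":60,"x":0,"y":0,"z":0,"ax":-2,"ay":-0.2,"az":9.7},{"jaw":60,"x":0,"y":0,"z":0,"ax":-2,"ay":-0.2,"az":9.7},{"jaw":60,"x":0,"y":0,"z":0,"ax":-2,"ay":-0.2,"az":9.7},{"jaw":60,"x":0,"y":0,"z":0,"ax":-2,"ay":-0.2,"az":9.7},{"jaw":60,"x":0,"y":0,"z":0,"ax":-2,"ay":-0.2,"az":9.7},{"jaw":60,"x":0,"y":0,"z":0,"ax":-2,"ay":-0.2,"az":9.7},{"jaw":60,"x":0,"y":0,"z":0,"ax":-2,"ay":-0.2,"az":9.7},{"jaw":60,"x":0,"y":0,"z":0,"ax":-2,"ay":-0.2,"az":9.7},{"jaw":60,"x":0,"y":0,"z":0,"ax":-2,"ay":-0.2,"az":9.7},{"jaw":60,"x":0,"y":0,"z":0,"ax":-2,"ay":-0.2,"az":9.7},{"jaw":60,"x":0,"y":0,"z":0,"ax":-2,"ay":-0.2,"az":9.7},{"jaw":60,"x":0,"y":0,"z":0,"ax":-1.8,"ay":-0.2,"az":9.2}]'
python3 - <<'E'
from h import *
from station import eyes
o,R,p=obsT(); print(o['q'].round(2)); delta(knobR(np.radians(142)),KN+N*.1)
c=eyes.calibration("wrist"); a,d=eyes.read_camera("wrist"); print({k:np.round(v,3) for k,v in c.items()})
np.savez("pics/w1.npz",p=a,d=d,**c); cv2.imwrite("pics/w1.png",a[:,:,::-1])
E
```

```text
t: 2.98
eef_pos: [0.45, 0.1743, 0.2311]
tool_rot: [0.041, 0.906, 0.386, 0.169]
contact_force: [-0.2, -0.9, 0.6]
gripper_width: 0.603
[-0.87 -0.02  0.28  2.26  0.27  0.61 -1.56]
shift [-10.4  -4.1  22.8] | 25.0 rotvec [-0.4 -0.3  0.1] | 0.6
{'fx': np.float64(325.192), 'fy': np.float64(325.192), 'cx': np.float64(279.563), 'cy': np.float64(212.637), 'R': array([[ 0.687, -0.697,  0.204],
       [-0.715, -0.699,  0.02 ],
       [ 0.129, -0.16 , -0.979]]), 't': array([-0.235,  0.47 ,  0.355])}
```

View pics/w1.png

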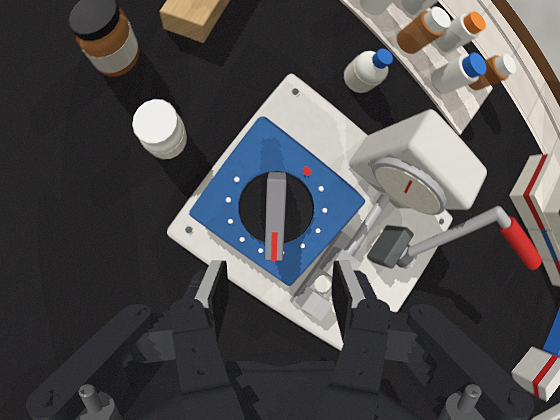

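```bash
cat >> h.py <<'E'
def fray(c,px,P0,n):
    "fisheye pixel -> plane through P0 with normal n"
    a=np.array([px[0]-c['cx'],px[1]-c['cy']]); r=np.hypot(*a); t=r/c['fx']
    v=c['R'].T@np.array([*(a/r*np.sin(t)),np.cos(t)]); o=-c['R'].T@c['t']
    return o+v*((P0-o)@n)/(v@n)
E
python3 - <<'E'
from h import *
c=np.load("pics/w1.npz"); top=KN+.011*N
hs=cv2.cvtColor(c['p'],cv2.COLOR_RGB2HSV); m=(c['p'].min(2)>95)&(hs[...,1]<40); mm=np.zeros_like(m);mm[165:262,262:290]=m[165:262,262:290]
print("bar minrect",cv2.minAreaRect(np.argwhere(mm)[:,::-1].astype(np.float32)))
f=lambda a:(lambda P:np.round([P@BACK*1000,P@Y*1000],1))(fray(c,a,top,N)-top)
for a in [(268,172),(285,172),(266,259),(282,259)]: print(a,f(a))
t,b=f((276.5,172)),f((274,259)); d=b-t; print("theta",np.degrees(np.arctan2(-d[1],d[0])),"mid",(t+b)/2,"len",np.hypot(*d))
rd=fray(c,(307,171),W([-40,75,112])-.023*N-.008*N,N)-KN; print("reddot",rd@BACK*1000,rd@Y*1000)
delta(knobR(np.radians(142)),KN+N*.03)
E
```

```text
bar minrect ((273.77899169921875, 215.82833862304688), (21.13149070739746, 87.97822570800781), 2.0825653076171875)
(268, 172) [29.2 30.3]
(285, 172) [37.5 19.7]
(266, 259) [-31.7 -14.4]
(282, 259) [-23.1 -25.2]
theta 143.61564818416412 mid [3.  2.6] len 75.52271181571805
reddot 45.39478589095111 -0.425805582291239
shift [-10.9  -3.   92.8] | 93.0 rotvec [-0.4 -0.3 -0.3] | 0.6
```

```bash
python3 -m crank '[{"jaw":60,"x":-11,"y":-3,"z":20,"ax":0,"ay":0,"az":1},{"jaw":60,"x":0,"y":0,"z":25,"ax":0,"ay":0,"az":0},{"jaw":60,"x":0,"y":0,"z":25,"ax":0,"ay":0,"az":0},{"jaw":60,"x":0,"y":0,"z":20,"ax":0,"ay":0,"az":0},{"jaw":60,"x":0,"y":0,"z":15,"ax":0,"ay":0,"az":0},{"jaw":60,"x":0,"y":0,"z":12,"ax":0,"ay":0,"az":0},{"jaw":60,"x":0,"y":0,"z":10,"ax":0,"ay":0,"az":0},{"jaw":60,"x":0,"y":0,"z":6,"ax":0,"ay":0,"az":0},{"jaw":60,"x":0,"y":0,"z":0,"ax":0,"ay":0,"az":0}]'
python3 - <<'E'
from h import *
from station import eyes
o,R,p=obsT(); print(o['q'].round(2)); delta(knobR(np.radians(143)),KN-N*.02)
E
```

```text
t: 4.15
eef_pos: [0.4865, 0.175, 0.1025]
tool_rot: [0.04, 0.909, 0.38, 0.169]
contact_force: [-0.2, 0.6, 0.8]
gripper_width: 0.601
[-0.79  0.28  0.28  2.31  0.2   0.24 -1.5 ]
shift [ 0.2 -1.5  9.6] | 10.0 rotvec [-0.4 -0.3  0.4] | 0.6
```

```bash
python3 -m crank '[{"jaw":60,"x":0,"y":-1.5,"z":5,"ax":0,"ay":0,"az":0},{"jaw":60,"x":0,"y":0,"z":4,"ax":0,"ay":0,"az":0},{"jaw":10,"x":0,"y":0,"z":0,"ax":0,"ay":0,"az":0},{"jaw":10,"x":0,"y":0,"z":0,"ax":0,"ay":0,"az":0},{"jaw":10,"x":0,"y":0,"z":0,"ax":0,"ay":0,"az":0},{"jaw":10,"x":0,"y":0,"z":0,"ax":0,"ay":0,"az":0},{"jaw":10,"x":0,"y":0,"z":0,"ax":0,"ay":0,"az":0}]' 50
python3 - <<'E'
from h import *
from station import eyes
o,R,p=obsT(); print(o['q'].round(2),o['torque'],o['contact_force']); delta(knobR(np.radians(143)),KN-N*.02)
E
```

```text
t: 5.03
eef_pos: [0.4881, 0.177, 0.094]
tool_rot: [0.039, 0.908, 0.38, 0.169]
contact_force: [-5.5, 2.7, 5.3]
gripper_width: 0.178
[-0.79  0.31  0.27  2.31  0.2   0.21 -1.5 ] [0.16003226 0.75757807 0.0460514 ] [-5.51467309  2.67400375  5.27437768]
shift [0.1 0.6 1. ] | 1.0 rotvec [-0.5 -0.3  0.4] | 0.7
```

```bash
python3 -m crank '[{"jaw":10,"x":0,"y":0,"z":0,"ax":0,"ay":0,"az":-4},{"jaw":10,"x":0,"y":0,"z":0,"ax":0,"ay":0,"az":-8},{"jaw":10,"x":0,"y":0,"z":0,"ax":0,"ay":0,"az":-9},{"jaw":10,"x":0,"y":0,"z":0,"ax":0,"ay":0,"az":-9},{"jaw":10,"x":0,"y":0,"z":0,"ax":0,"ay":0,"az":-9},{"jaw":10,"x":0,"y":0,"z":0,"ax":0,"ay":0,"az":-9},{"jaw":10,"x":0,"y":0,"z":0,"ax":0,"ay":0,"az":-8},{"jaw":10,"x":0,"y":0,"z":0,"ax":0,"ay":0,"az":-4},{"jaw":10,"x":0,"y":0,"z":0,"ax":0,"ay":0,"az":0}]'
cat > st.py <<'E'
from h import *
o,R,p=obsT(); print(o['q'].round(2),"F",o['contact_force'].round(1),"T.N",(o['torque']@N).round(2), o['torque'].round(2)); delta(knobR(0),KN-N*.02)
E
python3 st.py
```

```text
t: 6.15
eef_pos: [0.4882, 0.177, 0.094]
tool_rot: [0.119, 0.596, 0.784, 0.127]
contact_force: [-5.4, 2.1, 4.9]
gripper_width: 0.18
[-0.55  0.3   0.01  2.3   0.52  0.25 -0.77] F [-5.4  2.1  4.9] T.N 0.21 [-0.    1.02  0.27]
shift [-0.4  0.2  1. ] | 1.0 rotvec [  0.5  -0.4 -82.6] | 82.6
```

Turning smoothly; carry on, slowing before the stop.

```bash
python3 -m crank '[{"jaw":10,"x":0,"y":0,"z":0,"ax":0,"ay":0,"az":-5},{"jaw":10,"x":0,"y":0,"z":0,"ax":0,"ay":0,"az":-9},{"jaw":10,"x":0,"y":0,"z":0,"ax":0,"ay":0,"az":-9},{"jaw":10,"x":0,"y":0,"z":0,"ax":0,"ay":0,"az":-9},{"jaw":10,"x":0,"y":0,"z":0,"ax":0,"ay":0,"az":-9},{"jaw":10,"x":0,"y":0,"z":0,"ax":0,"ay":0,"az":-9},{"jaw":10,"x":0,"y":0,"z":0,"ax":0,"ay":0,"az":-9},{"jaw":10,"x":0,"y":0,"z":0,"ax":0,"ay":0,"az":-8},{"jaw":10,"x":0,"y":0,"z":0,"ax":0,"ay":0,"az":-5},{"jaw":10,"x":0,"y":0,"z":0,"ax":0,"ay":0,"az":-3},{"jaw":10,"x":0,"y":0,"z":0,"ax":0,"ay":0,"az":0}]'; python3 st.py
```

```text
t: 7.52
eef_pos: [0.4883, 0.1771, 0.0941]
tool_rot: [0.171, -0.004, 0.985, 0.028]
contact_force: [-4.1, 2.6, 4.7]
gripper_width: 0.18
[-0.27  0.32 -0.32  2.28  0.78  0.32  0.3 ] F [-4.1  2.6  4.7] T.N 0.19 [-0.24  0.92  0.17]
shift [-0.2 -0.4  1. ] | 1.0 rotvec [ 0.6 -0.  -7.6] | 7.6
```

```bash
for i in 1 2; do python3 -m crank '[{"jaw":10,"x":0,"y":0,"z":0,"ax":0,"ay":0,"az":-2},{"jaw":10,"x":0,"y":0,"z":0,"ax":0,"ay":0,"az":-2},{"jaw":10,"x":0,"y":0,"z":0,"ax":0,"ay":0,"az":0}]' >/dev/null; python3 st.py; done
```

```text
[-0.26  0.32 -0.33  2.28  0.79  0.33  0.36] F [-5.7  2.4  4.7] T.N 0.02 [-0.17  1.04  0.01]
shift [-0.2 -0.5  1. ] | 1.0 rotvec [ 0.6 -0.  -3.6] | 3.6
[-0.25  0.32 -0.35  2.28  0.8   0.33  0.42] F [-4.1  2.7  5. ] T.N 0.08 [-0.19  0.98  0.07]
shift [-0.1 -0.5  1. ] | 1.0 rotvec [0.6 0.  0.4] | 0.7
```

```bash
for i in 1 2 3; do python3 -m crank '[{"jaw":10,"x":0,"y":0,"z":0,"ax":0,"ay":0,"az":-1},{"jaw":10,"x":0,"y":0,"z":0,"ax":0,"ay":0,"az":-1},{"jaw":10,"x":0,"y":0,"z":0,"ax":0,"ay":0,"az":0}]' >/dev/null; python3 st.py; done
```

```text
[-0.24  0.32 -0.35  2.28  0.81  0.33  0.45] F [-5.2  3.5  4.9] T.N -1.02 [ 0.43  1.11 -0.87]
shift [-0.1 -0.5  1. ] | 1.0 rotvec [0.6 0.  2.2] | 2.3
[-0.23  0.32 -0.36  2.28  0.81  0.34  0.48] F [-6.8  3.8  6. ] T.N -1.93 [ 0.76  1.37 -1.71]
shift [-0.1 -0.5  1. ] | 1.0 rotvec [ 0.6 -0.   4. ] | 4.1
[-0.23  0.32 -0.37  2.28  0.81  0.34  0.51] F [-7.9  4.4  7.1] T.N -2.72 [ 1.26  1.49 -2.36]
shift [-0.1 -0.5  1. ] | 1.0 rotvec [ 0.6 -0.   5.9] | 5.9
```

```bash
python3 -m crank '[{"jaw":60,"x":0,"y":0,"z":0,"ax":0,"ay":0,"az":0},{"jaw":60,"x":0,"y":0,"z":0,"ax":0,"ay":0,"az":0},{"jaw":60,"x":0,"y":0,"z":0,"ax":0,"ay":0,"az":0},{"jaw":60,"x":0,"y":0,"z":-8,"ax":0,"ay":0,"az":0},{"jaw":60,"x":0,"y":0,"z":-20,"ax":0,"ay":0,"az":0},{"jaw":60,"x":0,"y":0,"z":-30,"ax":0,"ay":0,"az":0},{"jaw":60,"x":0,"y":0,"z":-30,"ax":0,"ay":0,"az":0},{"jaw":60,"x":0,"y":0,"z":-30,"ax":0,"ay":0,"az":0},{"jaw":60,"x":0,"y":0,"z":-20,"ax":0,"ay":0,"az":0},{"jaw":60,"x":0,"y":0,"z":0,"ax":0,"ay":0,"az":0}]'; python3 st.py; python3 - <<'E'
from h import *
from station import eyes
c=eyes.calibration("wrist"); a,d=eyes.read_camera("wrist")
np.savez("pics/w2.npz",p=a,d=d,**c); cv2.imwrite("pics/w2.png",a[:,:,::-1])
E
```

```text
t: 10.65
eef_pos: [0.4425, 0.169, 0.2253]
tool_rot: [0.175, -0.123, 0.977, 0.007]
contact_force: [-0.4, -0.1, -0.7]
gripper_width: 0.598
[ 0.01  0.02 -0.6   2.23  0.28  0.59  1.03] F [-0.4 -0.1 -0.7] T.N 0.02 [-0.11  0.41 -0.  ]
shift [  1.5   0.  140.2] | 140.0 rotvec [0.5 0.2 6.3] | 6.4
```

View pics/w2.png

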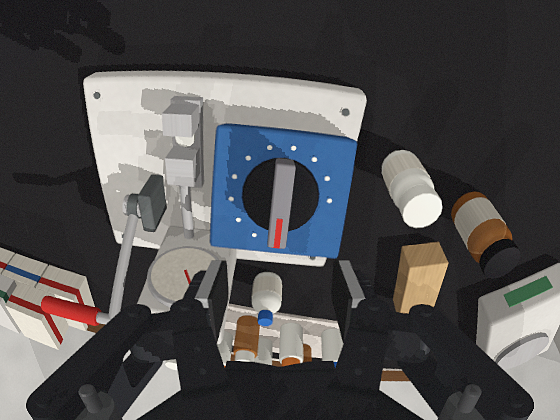

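```bash
python3 - <<'E'
from h import *
c=np.load("pics/w2.npz"); top=KN+.011*N
f=lambda a:(lambda P:np.round([P@BACK*1000,P@Y*1000],1))(fray(c,a,top,N)-top)
t,b=f((285,159)),f((277.5,248)); d=b-t; print("theta",np.degrees(np.arctan2(-d[1],d[0])),"mid",(t+b)/2,"len",np.hypot(*d))
t,b=f((280,219)),f((277.5,248)); d=b-t; print("theta",np.degrees(np.arctan2(-d[1],d[0])))
# lever
LG=W([86,-140,173]); PV=W([21,-140,60]); print(LG,PV)
E
```

```text
theta -1.9040786424837959 mid [-2.6   1.05] len 75.24154437543132
theta -1.7691913060466076
[ 0.63661592 -0.01973572  0.173     ] [ 0.57224115 -0.02872954  0.06      ]
```

```bash
cat > lev.py <<'E'
from h import *
LR=np.stack([Rt@[0,1.,0],Rt@[1.,0,0],[0,0,-1.]],1)
LG=W([86,-140,173])
o,R,p=obsT(); print(o['t'],o['q'].round(2),"F tester",(Rt.T@o['contact_force']).round(1),"p tester",(Rt.T@(p-ctr)*1000).round(1),"w",round(o['gripper_width'],2))
delta(LR,LG+[0,0,.09])
E
python3 lev.py; python3 -c "
from h import *
LR=np.stack([Rt@[0,1.,0],Rt@[1.,0,0],[0,0,-1.]],1)
o,R,p=obsT(); print(LR.T@(W([86,-140,263])-p)*1000)"
```

```text
10.7 [ 0.01  0.02 -0.6   2.24  0.28  0.59  1.02] F tester [-0.2 -0.8 -0.7] p tester [-80.5  73.5 224.1] w 0.6
shift [-145.  -231.1   18.8] | 274.0 rotvec [15.5 16.5 95.3] | 98.0
[-213.49071459  166.47831778  -38.85571282]
```

```bash
python3 -m crank '[{"jaw":60,"x":0,"y":0,"z":-20,"ax":0,"ay":0,"az":0},{"jaw":60,"x":0,"y":0,"z":0,"ax":1.4,"ay":1.5,"az":8.7},{"jaw":60,"x":0,"y":0,"z":0,"ax":1.4,"ay":1.5,"az":8.7},{"jaw":60,"x":0,"y":0,"z":0,"ax":1.4,"ay":1.5,"az":8.7},{"jaw":60,"x":0,"y":0,"z":0,"ax":1.4,"ay":1.5,"az":8.7},{"jaw":60,"x":0,"y":0,"z":0,"ax":1.4,"ay":1.5,"az":8.7},{"jaw":60,"x":0,"y":0,"z":0,"ax":1.4,"ay":1.5,"az":8.7},{"jaw":60,"x":0,"y":0,"z":0,"ax":1.4,"ay":1.5,"az":8.7},{"jaw":60,"x":0,"y":0,"z":0,"ax":1.4,"ay":1.5,"az":8.7},{"jaw":60,"x":0,"y":0,"z":0,"ax":1.4,"ay":1.5,"az":8.7},{"jaw":60,"x":0,"y":0,"z":0,"ax":1.4,"ay":1.5,"az":8.7},{"jaw":60,"x":0,"y":0,"z":0,"ax":1.4,"ay":1.5,"az":8.6}]'; python3 lev.py
```

```text
t: 12.2
eef_pos: [0.435, 0.1675, 0.2409]
tool_rot: [-0.002, 0.66, 0.752, -0.0]
contact_force: [0.6, -0.2, 0.3]
gripper_width: 0.6
12.2 [-0.03  0.16 -0.52  1.99  0.09  1.01 -0.46] F tester [ 0.6 -0.3  0.3] p tester [-87.8  73.3 240.9] w 0.6
shift [-211.8  175.5  -23.3] | 276.0 rotvec [-0.2 -0.2 -0.5] | 0.5
```

```bash
python3 -m crank '[{"jaw":60,"x":0,"y":0,"z":-23,"ax":0,"ay":0,"az":-0.5},{"jaw":60,"x":-30,"y":25,"z":0,"ax":0,"ay":0,"az":0},{"jaw":60,"x":-36,"y":30,"z":0,"ax":0,"ay":0,"az":0},{"jaw":60,"x":-36,"y":30,"z":0,"ax":0,"ay":0,"az":0},{"jaw":60,"x":-36,"y":30,"z":0,"ax":0,"ay":0,"az":0},{"jaw":60,"x":-36,"y":30,"z":0,"ax":0,"ay":0,"az":0},{"jaw":60,"x":-38,"y":30,"z":0,"ax":0,"ay":0,"az":0},{"jaw":60,"x":0,"y":0,"z":0,"ax":0,"ay":0,"az":0}]'; python3 lev.py; python3 - <<'E'
from h import *
from station import eyes
c=eyes.calibration("wrist"); a,d=eyes.read_camera("wrist")
np.savez("pics/w3.npz",p=a,d=d,**c); cv2.imwrite("pics/w3.png",a[:,:,::-1])
f=lambda a,z:(Rt.T@(fray(c,a,W([0,0,z]),np.array([0,0,1.]))-ctr)*1000).round(1)
h=cv2.cvtColor(a,cv2.COLOR_RGB2HSV); m=((h[...,0]<6)|(h[...,0]>174))&(h[...,1]>150)&(h[...,2]>60)
n,l,s,ce=cv2.connectedComponentsWithStats(m.astype(np.uint8))
for i in range(1,n):
    if s[i,4]>150: print(s[i],ce[i],f(ce[i],173),cv2.minAreaRect(np.argwhere(l==i)[:,::-1].astype(np.float32)))
E
```

```text
t: 13.2
eef_pos: [0.6403, -0.0216, 0.2618]
tool_rot: [-0.002, 0.657, 0.754, -0.001]
contact_force: [-0.3, 0.8, -0.7]
gripper_width: 0.6
13.2 [ 0.19  0.42 -0.35  1.59  0.15  1.16 -0.05] F tester [-0.2  0.8 -0.7] p tester [  89.3 -142.4  261.8] w 0.6
shift [ 2.4 -3.3 -1.2] | 4.0 rotvec [-0.2 -0.1 -0.1] | 0.2
[ 260  165   28  100 2576] [274.08268634 213.5326087 ] [  85.3 -138.7  173. ] ((273.5, 214.5), (99.0, 27.0), 90.0)
[389 269  80  41 396] [418.18434343 279.44191919] [ 209.3 -198.3  173. ] ((422.6252136230469, 277.4614562988281), (33.590736389160156, 84.3089599609375), 67.69379425048828)
```

View pics/w3.png

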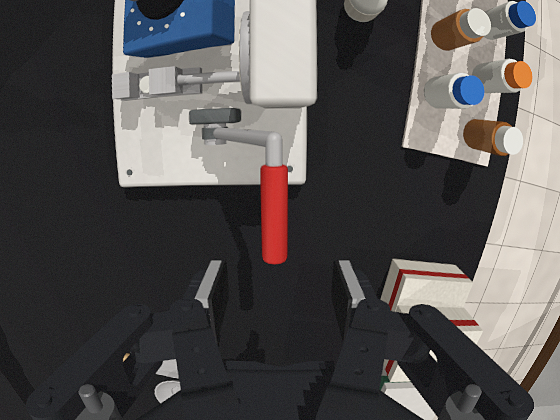

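```bash
python3 -m crank '[{"jaw":60,"x":2,"y":-4,"z":15,"ax":0,"ay":0,"az":0},{"jaw":60,"x":0,"y":0,"z":20,"ax":0,"ay":0,"az":0},{"jaw":60,"x":0,"y":0,"z":20,"ax":0,"ay":0,"az":0},{"jaw":60,"x":0,"y":0,"z":20,"ax":0,"ay":0,"az":0},{"jaw":60,"x":0,"y":0,"z":20,"ax":0,"ay":0,"az":0},{"jaw":60,"x":0,"y":0,"z":10,"ax":0,"ay":0,"az":0},{"jaw":60,"x":0,"y":0,"z":5,"ax":0,"ay":0,"az":0},{"jaw":36,"x":0,"y":0,"z":0,"ax":0,"ay":0,"az":0},{"jaw":36,"x":0,"y":0,"z":0,"ax":0,"ay":0,"az":0},{"jaw":36,"x":0,"y":0,"z":0,"ax":0,"ay":0,"az":0},{"jaw":36,"x":0,"y":0,"z":0,"ax":0,"ay":0,"az":0}]'; python3 lev.py
python3 -c "
import numpy as np
a0=np.radians(30)
for l in np.arange(0,1.01,.1):
  a=a0-l; print(round(l,2),(130*np.array([np.sin(a)-np.sin(a0),np.cos(a)-np.cos(a0)])).round(1))"
```

```text
t: 14.62
eef_pos: [0.6348, -0.0154, 0.1552]
tool_rot: [-0.001, 0.655, 0.756, 0.001]
contact_force: [0.6, -0.1, -0.2]
gripper_width: 0.361
14.625 [ 0.18  0.51 -0.34  1.71  0.2   0.96 -0.09] F tester [ 0.5 -0.2 -0.2] p tester [  84.8 -135.5  155.2] w 0.36
shift [  -4.2    1.2 -107.8] | 108.0 rotvec [ 0.  -0.2  0.3] | 0.3
0.0 [0. 0.]
0.1 [-11.6   5.9]
0.2 [-23.7  10.7]
0.3 [-36.2  14.2]
0.4 [-49.   16.4]
0.5 [-61.9  17.4]
0.6 [-74.9  17. ]
0.7 [-87.8  15.4]
0.8 [-100.5   12.5]
0.9 [-112.8    8.3]
1.0 [-124.6    2.9]
```

```bash
python3 -m crank '[{"jaw":36,"x":0,"y":-5,"z":3,"ax":0,"ay":0,"az":0},{"jaw":36,"x":0,"y":-11.6,"z":-5.9,"ax":0,"ay":0,"az":0},{"jaw":36,"x":0,"y":-12,"z":-4.8,"ax":0,"ay":0,"az":0},{"jaw":36,"x":0,"y":-12.5,"z":-3.5,"ax":0,"ay":0,"az":0},{"jaw":36,"x":0,"y":-12.8,"z":-2.2,"ax":0,"ay":0,"az":0},{"jaw":36,"x":0,"y":-12.9,"z":-1,"ax":0,"ay":0,"az":0},{"jaw":36,"x":0,"y":-13,"z":0.4,"ax":0,"ay":0,"az":0},{"jaw":36,"x":0,"y":-12.9,"z":1.6,"ax":0,"ay":0,"az":0},{"jaw":36,"x":0,"y":-12,"z":2.9,"ax":0,"ay":0,"az":0},{"jaw":36,"x":0,"y":0,"z":0,"ax":0,"ay":0,"az":0}]'; python3 lev.py
```

```text
t: 15.88
eef_pos: [0.5347, -0.0298, 0.167]
tool_rot: [0.002, 0.654, 0.756, 0.005]
contact_force: [7.6, 1.2, 6.2]
gripper_width: 0.359
15.875 [ 0.24  0.34 -0.37  1.94  0.15  0.87 -0.06] F tester [7.7 0.2 6.2] p tester [ -16.3 -135.9  167. ] w 0.36
shift [ -4.4 103.3 -95. ] | 140.0 rotvec [ 0.6 -0.1  0.3] | 0.7
```

```bash
python3 -m crank '[{"jaw":36,"x":0,"y":-6,"z":2,"ax":0,"ay":0,"az":0},{"jaw":36,"x":0,"y":-6,"z":2.3,"ax":0,"ay":0,"az":0},{"jaw":36,"x":0,"y":-3,"z":1.5,"ax":0,"ay":0,"az":0},{"jaw":36,"x":0,"y":0,"z":0,"ax":0,"ay":0,"az":0}]'>/dev/null; python3 lev.py
for i in 1 2; do python3 -m crank '[{"jaw":36,"x":0,"y":-2,"z":1,"ax":0,"ay":0,"az":0},{"jaw":36,"x":0,"y":-2,"z":1,"ax":0,"ay":0,"az":0},{"jaw":36,"x":0,"y":0,"z":0,"ax":0,"ay":0,"az":0}]'>/dev/null; python3 lev.py; done
```

```text
16.375 [ 0.25  0.33 -0.37  1.98  0.15  0.85 -0.06] F tester [ 8.4 -0.2  6.4] p tester [ -30.7 -135.9  161.1] w 0.36
shift [  -4.5  117.7 -100.7] | 155.0 rotvec [ 0.6 -0.1  0.3] | 0.7
16.75 [ 0.25  0.33 -0.37  1.99  0.15  0.84 -0.05] F tester [7.9 0.3 5.9] p tester [ -34.5 -135.9  159.2] w 0.37
shift [  -4.5  121.6 -102.5] | 159.0 rotvec [ 0.6 -0.1  0.3] | 0.7
17.125 [ 0.25  0.32 -0.37  2.    0.15  0.84 -0.05] F tester [8.5 0.8 6.9] p tester [ -38.4 -135.9  157.2] w 0.36
shift [  -4.5  125.5 -104.5] | 163.0 rotvec [ 0.6 -0.1  0.3] | 0.7
```

```bash
for i in 1 2 3; do python3 -m crank '[{"jaw":36,"x":0,"y":-2,"z":0.5,"ax":0,"ay":0,"az":0},{"jaw":36,"x":0,"y":-1,"z":0.5,"ax":0,"ay":0,"az":0},{"jaw":36,"x":0,"y":0,"z":0,"ax":0,"ay":0,"az":0}]'>/dev/null; python3 lev.py; done
```

```text
17.5 [ 0.26  0.32 -0.37  2.    0.15  0.83 -0.05] F tester [12.7  1.   5.7] p tester [ -39.5 -136.   156.8] w 0.35
shift [  -4.5  127.  -104.3] | 164.0 rotvec [ 0.8 -0.1  0.3] | 0.9
17.875 [ 0.26  0.32 -0.37  2.01  0.15  0.82 -0.05] F tester [18.8 -0.7  3.6] p tester [ -39.7 -135.9  156.7] w 0.36
shift [  -4.5  127.8 -103.7] | 165.0 rotvec [ 1.2 -0.1  0.3] | 1.2
18.25 [ 0.26  0.32 -0.37  2.01  0.15  0.81 -0.05] F tester [25.4  0.   1.4] p tester [ -39.8 -135.9  156.6] w 0.36
shift [  -4.6  128.6 -103.1] | 165.0 rotvec [ 1.5 -0.1  0.3] | 1.6
```

```bash
python3 -m crank '[{"jaw":36,"x":0,"y":9,"z":-2,"ax":0,"ay":0,"az":0},{"jaw":36,"x":0,"y":12,"z":-5,"ax":0,"ay":0,"az":0},{"jaw":36,"x":0,"y":12.5,"z":-3.5,"ax":0,"ay":0,"az":0},{"jaw":36,"x":0,"y":12.9,"z":-1.6,"ax":0,"ay":0,"az":0},{"jaw":36,"x":0,"y":13,"z":-0.4,"ax":0,"ay":0,"az":0},{"jaw":36,"x":0,"y":12.9,"z":1,"ax":0,"ay":0,"az":0},{"jaw":36,"x":0,"y":12.8,"z":2.2,"ax":0,"ay":0,"az":0},{"jaw":36,"x":0,"y":12.5,"z":3.5,"ax":0,"ay":0,"az":0},{"jaw":36,"x":0,"y":12,"z":4.8,"ax":0,"ay":0,"az":0},{"jaw":36,"x":0,"y":0,"z":0,"ax":0,"ay":0,"az":0}]'; python3 lev.py
```

```text
t: 19.5
eef_pos: [0.6098, -0.0191, 0.1524]
tool_rot: [-0.0, 0.655, 0.756, 0.002]
contact_force: [7.1, -0.5, 1.5]
gripper_width: 0.362
19.5 [ 0.19  0.48 -0.34  1.77  0.19  0.92 -0.09] F tester [ 6.9 -1.5  1.5] p tester [  59.6 -135.7  152.4] w 0.36
shift [  -4.1   26.7 -110.5] | 114.0 rotvec [ 0.1 -0.2  0.3] | 0.4
```

```bash
python3 -m crank '[{"jaw":36,"x":0,"y":10,"z":0,"ax":0,"ay":0,"az":0},{"jaw":36,"x":0,"y":8,"z":1,"ax":0,"ay":0,"az":0},{"jaw":36,"x":0,"y":5,"z":0,"ax":0,"ay":0,"az":0},{"jaw":36,"x":0,"y":3,"z":0,"ax":0,"ay":0,"az":0},{"jaw":60,"x":0,"y":0,"z":0,"ax":0,"ay":0,"az":0},{"jaw":60,"x":0,"y":0,"z":0,"ax":0,"ay":0,"az":0},{"jaw":60,"x":0,"y":0,"z":0,"ax":0,"ay":0,"az":0},{"jaw":60,"x":0,"y":0,"z":0,"ax":0,"ay":0,"az":0}]'; python3 lev.py
```

```text
t: 20.5
eef_pos: [0.6334, -0.0156, 0.1516]
tool_rot: [-0.001, 0.655, 0.756, 0.001]
contact_force: [-0.5, 0.2, 0.3]
gripper_width: 0.6
20.5 [ 0.18  0.51 -0.34  1.71  0.2   0.95 -0.09] F tester [-0.4  0.3  0.3] p tester [  83.4 -135.4  151.6] w 0.6
shift [  -4.2    2.6 -111.5] | 112.0 rotvec [-0.  -0.2  0.3] | 0.3
```

Free of force. Lift straight up and check everything.

```bash
python3 -m crank '[{"jaw":60,"x":0,"y":0,"z":-15,"ax":0,"ay":0,"az":0},{"jaw":60,"x":0,"y":0,"z":-25,"ax":0,"ay":0,"az":0},{"jaw":60,"x":0,"y":0,"z":-30,"ax":0,"ay":0,"az":0},{"jaw":60,"x":0,"y":0,"z":-30,"ax":0,"ay":0,"az":0},{"jaw":60,"x":0,"y":0,"z":-30,"ax":0,"ay":0,"az":0},{"jaw":60,"x":-45,"y":0,"z":-20,"ax":0,"ay":0,"az":0},{"jaw":60,"x":-50,"y":0,"z":0,"ax":0,"ay":0,"az":0},{"jaw":60,"x":-50,"y":0,"z":0,"ax":0,"ay":0,"az":0},{"jaw":60,"x":-40,"y":0,"z":0,"ax":0,"ay":0,"az":0},{"jaw":60,"x":0,"y":0,"z":0,"ax":0,"ay":0,"az":0}]'; python3 lev.py;  python3 - <<'E'
from h import *
from station import eyes
a,d=eyes.read_camera("top"); np.savez("pics/top1.npz",p=a,d=d)
p0=np.load("pics/top0.npz")['p']
print("changed px bystanders:",[(n,int((np.abs(a[y-22:y+22,x-22:x+22].astype(int)-p0[y-22:y+22,x-22:x+22]).max(2)>45).sum())) for n,(x,y) in dict(white=(165,240),amber=(113,228),blue=(212,149),long=(125,176),red=(473,178),dish=(463,231),spat=(434,262)).items()])
cv2.imwrite("pics/top1.png",np.hstack([cv2.resize(q[140:285,100:330,::-1],None,fx=1.7*2/2*1,fy=1.7) for q in(p0,a)]))
cv2.imwrite("pics/top1.png",cv2.resize(a[140:285,140:330,::-1],None,fx=4,fy=4,interpolation=cv2.INTER_CUBIC))
E
```

```text
t: 21.75
eef_pos: [0.6595, -0.2044, 0.3016]
tool_rot: [-0.0, 0.657, 0.754, 0.0]
contact_force: [-1.1, -0.4, 0.6]
gripper_width: 0.601
21.75 [ 0.4   0.47 -0.29  1.41  0.13  1.28  0.24] F tester [-1.2 -0.3  0.6] p tester [  83.1 -326.   301.6] w 0.6
shift [186.    2.6  38.7] | 190.0 rotvec [-0.  -0.  -0.1] | 0.1
changed px bystanders: [('white', 0), ('amber', 0), ('blue', 0), ('long', 0), ('red', 848), ('dish', 701), ('spat', 1405)]
```

View pics/top1.png

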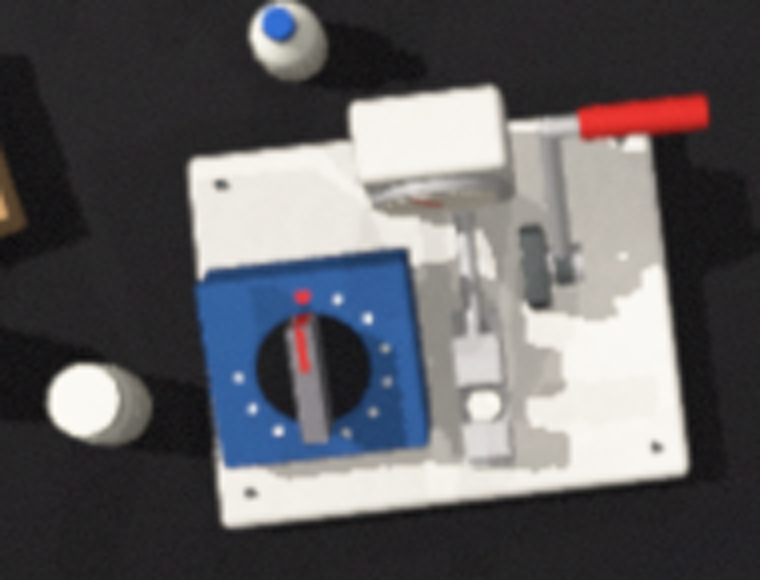

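```bash
python3 -c "
from station import ticket; print(ticket.hand_in())"
```

```text
the job is handed in; nothing more can be done
None
```

The tester is back at rest and the job is handed in, with the arm clear of everything. It took about 22 s of the 72 s allowed.

- **Knob:** I gripped the bar and turned it anticlockwise by about 142° until it met the stop. The torque rose from about 0.1 to 2.7 N m there. The last top picture shows the red pointer at the big red dot. The wrist camera measured -1.9°, which I put down to measuring error.
- **Lever:** Only after that did I pull it to its stop, where the handle stopped moving and the force rose from 8 to 25 N. I guided it back and let go. The force read zero, and the last top picture shows the handle where it started.
- **Things on the bench:**
  - The white, blue and amber bottles and the long brown carton show no change between the first and last top pictures.
  - The same check could not clear the red-band carton, the dish and the spatula. Many pixels differ there, most likely because the arm or its shadow covered them. I did not take another picture to confirm this, but the arm never went low near them.

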